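# Pack the pH meter kit into its foam insert

## Task

Put the pocket pH meter and its sample jar back into the foam insert of the kit case: press the meter fully home in its long stepped cutout and the jar, upright, fully home in the large round cutout. The sample jar is the middle-sized of the three red-capped containers; let go of both parts when they are in.

Things in the scene. Friction and masses are not known exactly. Their poses are not given: they have to be found in the camera images.
- meter: Grey pocket pH meter lying display up on the bench, 140 g. Head 40 mm (x) by 90 mm (y), 36 mm high; from the middle of its +y end sticks a black probe 24 mm wide, 55 mm long, 22 mm high, its underside level with the head's. Origin: centre of the head's underside; z up. Grasp it across the head's 40 mm width.
- jar: Sample jar, amber glass, red cap, round, 44 mm across, 62 mm high with cap, 110 g, upright. It is the middle-sized of three red-capped containers; the others (60 mm across and 98 mm high; 28 mm across and 55 mm high) are not part of the kit. Origin: centre of its underside; z up.
- meter_pocket (a point): Floor of the meter's cutout in the dark foam of the fixed case, 24 mm above the bench, 20 mm below the foam top; the seated meter's origin belongs here, axes as the meter's (probe end to +y, one way round only). 6 mm gap all round; sprung foam lips along the head's sides stop it 6 to 9 mm up: push with 8 to 15 N down to the floor. Then the foam holds it, head 16 mm proud.
- jar_pocket (a point): Floor centre of the 56 mm round cutout in the same foam, 24 mm above the bench, 20 mm below the foam top; the seated jar's origin belongs here, axes as meter_pocket's, 86 mm (x) and 80 mm (y) from it. Four sprung foam lips stop the jar 6 to 9 mm up: push with 8 to 15 N down to the floor; it then stands 42 mm proud. A fixed vial 22 mm across, 16 mm proud, sits 95 mm away along -y.
There are look-alikes about, which are no part of the job. What is meant by the meter is not orange or purple, and is the smaller of those in its own colour.

How it is judged:
By the outcome, as a careful person would: the job done as asked, in the order asked, and still so for the second after the job is handed in, with the robot touching nothing.
It also fails if it takes over 64 s, if anything falls off the work surface, if the arm or the gripper's body presses on something with over 40 N, if the wrist force passes 120 N, or if a joint passes its speed limit or range.

## Robot

A 6-joint arm with a two-finger parallel gripper is mounted at the origin on the work surface. World frame = base frame: x ahead of the robot, y to its left, z up, the work surface at z = 0. Lengths are in m, angles in rad, forces in N, time in s.
With the tool pointing down it reaches from about 0.225 to 0.875 m from the base axis. Payload 3.4 kg.
Tool frame: the origin (TCP) lies on the mounting face of the last link; the fingertips stand 173 mm ahead of it and the grasp point (between the pads) lies 155 mm ahead of it; z points along the fingers, y is the line along which they close (so a half turn about z gives the same grasp; the last joint's range is limited). The gripper opens to 85 mm and grips with 20 to 120 N. Pads are 22 mm wide; open, the fingers measure 114 mm over their backs; the gripper's body (76 mm by 85 mm) begins 54 mm behind the grasp point. The pads swing forward as they close: fully open they stand 13 mm farther back than shut.
Start: joints at [1.196, 0.276, 1.505, -0, 1.361, -0.121], TCP at [0.144, 0.557, 0.405] pointing down, gripper open.
Joint ranges: [-2.89, 2.89], [-0.75, 2.08], [0.22, 2.7], [-1.18, 4.32], [0.11, 2.71], [-2.7, 2.7]. Speed limits (rad/s): [2.57, 2.57, 3.14, 3.14, 3.14, 3.14].

## Interface

Orientations are given as a unit quaternion [x, y, z, w].
In Python, from plant import ctrl, fingers, vision, models gives the robot as it stands. Calls block until the motion is done:
- ctrl.move_to(position, orientation): joint-space move of the TCP to a pose.
- ctrl.movel(position, frame=None, velocity=0.15): straight line of the TCP; frame=None keeps the orientation; velocity is the mean speed in m/s.
- ctrl.set_joints(angles): joint-space move.
- fingers.set_gripper(opening, squeeze=None): finger opening in m; squeeze is the grip in N (None keeps the last); returns when the fingers have stopped.
- ctrl.wait(seconds).
- ctrl.solve_ik(position, orientation): joint angles nearest the present ones, or None.
- ctrl.state(): the state.
- vision.grab_frame(name): name is "scene" or "top" or "wrist"; returns a dict with "pixels" (420x560x3 uint8, red, green, blue), "depth" (420x560 float32, m along the optical axis (not along the pixel's ray), 0 where there is no reading), "mtx" (3x3 intrinsics, pixels), "R" (3x3) and "t" (3): a world point X has camera coordinates R X + t; the wrist camera has in their place "mount" (4x4, takes a point from camera to tool coordinates, whose origin is the TCP and whose axes are the flange's). Camera axes: x right, y down, z forward; pixel columns grow to the right and rows downward; lengths in m; the calibration is good to about 2 mm. A picture is of the moment at which its call begins: read the wrist's pose just before it.
A pose or a line that the arm cannot do raises ctrl.IKError and nothing moves.
- ctrl.close_job(): hands the job in; it is judged then, once.
Trained networks look in a picture, given as the dict that the camera call returned (one of the last four; its "shot" number tells which), for a name from the list of things; names that differ only in an ending like _2 or _b are one class to them, and where a whole thing is asked for, a point or a joint stands for the part that bears it (a point fixed in the world has none). Each returns a list of dicts, best first, with "conf" (0 to 1); they miss things now and then, are a little off and sometimes report something else, mostly with a low value. They report only what shows in the picture. A call takes as long as a camera call. They do not tell look-alikes from the thing itself.
- models.search_frame(picture, label): "extent" ([left, top, right, bottom] in pixels, round what is visible of it).
- models.silhouettes(picture, label): "mask" (420x560 bool, what is visible of it) and "extent" ([left, top, right, bottom] in pixels, round what is visible of it).
The state is a dict: "t": time; "joint_pos": joint angles; "joint_velocities": joint speeds; "tau": joint torques, N m; "ee_pos": TCP position; "eef_rot": TCP orientation; "force": force on the tool from outside, world axes, zero at the start; "moment": the same for the moment, N m; "width": finger opening in m; "grasp_force": force on a finger pad.
Only numpy, scipy, OpenCV 4.12 (cv2) and the standard library are available. Lean on these libraries where they do the work, as an engineer would, in place of code of your own. Each camera call takes 0.05 s, during which the arm holds its last target. There are 200 camera calls.

## Working session

There is one attempt and no reset: what is moved stays moved. The work goes in short steps, each a Python script; the robot and the scene stay as the last script left them, time stands still between calls to the robot, and variables do not carry over. Pictures are saved under pics/ and viewed, at most 10 in all, crops included, and the job is handed in when it is done.

```bash
mkdir -p pics; ls
python3 - <<'E'
from plant import ctrl, fingers, vision, models
import cv2,numpy as np,pickle
fs={n:vision.grab_frame(n) for n in("top","scene")}
for n,f in fs.items():
    cv2.imwrite(f"pics/{n}0.png",f["pixels"][:,:,::-1])
    for l in("meter","jar"):
        for d in models.silhouettes(f,l): print(n,l,round(d["conf"],2),np.round(d["extent"]))
pickle.dump(fs,open("fs.pkl","wb"))
print(ctrl.state()["t"],ctrl.state()["eef_rot"],fs["top"]["R"],fs["top"]["t"])
E
```

```text
pics
top meter 0.9 [261. 239. 328. 270.]
top meter 0.78 [112. 267. 214. 300.]
top meter 0.77 [327. 199. 393. 238.]
top meter 0.64 [357. 267. 430. 360.]
top jar 0.67 [342. 136. 364. 163.]
scene meter 0.76 [113. 186. 190. 226.]
scene meter 0.69 [176. 232. 252. 254.]
scene meter 0.61 [299. 154. 373. 188.]
scene meter 0.6 [223. 197. 280. 232.]
scene meter 0.54 [321. 186. 457. 270.]
scene jar 0.84 [239. 264. 261. 309.]
0.3 [ 1.26561868e-01  9.91958662e-01 -3.17581944e-04 -7.60258751e-05] [[ 0.14531671 -0.98938101  0.00287621]
 [-0.96679307 -0.14261557 -0.21206595]
 [ 0.21022421  0.02803603 -0.97725113]] [-0.03243963  0.44678878  0.96160465]
```

View pics/top0.png

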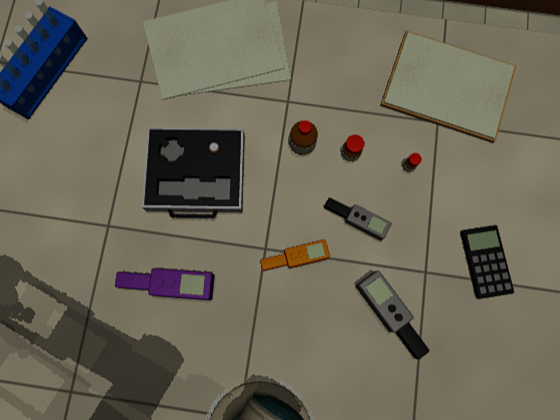

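View pics/scene0.png

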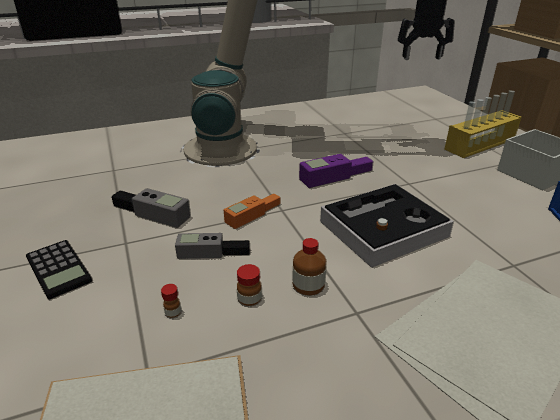

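The top view shows the following:
- **Grey meters:** (358,219) and (392,313). The one at (358,219) is the smaller and fits the description. Orange (295,255) and purple (165,284) are look-alikes.
- **Red caps:** (304,135) large, (354,148) middle and so the jar, (413,161) small.
- **Case:** at (195,170).

Next I'll make metric rectified crops to confirm this.

```bash
cat > geo.py <<'E'
import numpy as np,cv2
def Hplane(f,z):   # world (x,y,1) on plane z -> pixel
    R,t,K=f["R"],f["t"],f["mtx"]
    return K@np.column_stack([R[:,0],R[:,1],R[:,2]*z+t])
def ortho(f,z,x0,x1,y0,y1,s):  # s px/mm; image up=+x, right=-y
    S=s*1000
    A=np.array([[0,-1/S,x1],[-1/S,0,y1],[0,0,1.]])
    return cv2.warpPerspective(f["pixels"][:,:,::-1],Hplane(f,z)@A,(int((y1-y0)*S),int((x1-x0)*S)),flags=cv2.INTER_LINEAR|cv2.WARP_INVERSE_MAP)
def unproj(f,us,vs,z):
    p=np.linalg.inv(Hplane(f,z))@np.vstack([us,vs,np.ones(len(us))]); return (p[:2]/p[2]).T
def cloud(f):
    d=f["depth"];v,u=np.indices(d.shape);K=f["mtx"]
    c=np.stack([(u-K[0,2])/K[0,0]*d,(v-K[1,2])/K[1,1]*d,d],-1)
    return (c-f["t"])@f["R"]
E
python3 - <<'E'
import pickle,cv2,numpy as np
from geo import *
fs=pickle.load(open("fs.pkl","rb"));f=fs["top"];P=cloud(f)
for n,(u,v) in dict(caseTL=(150,130),foam=(180,160),foamfree=(225,165),pocket=(200,188),round=(172,150),rim=(240,205),big=(304,128),mid=(354,142),small=(414,158),gs=(378,223),gsprobe=(335,206),gl=(382,292),bench=(300,200)).items():
    print(n,np.round(P[v,u],3))
c=P[170,195];m=P[218,360]
I1=ortho(f,.044,c[0]-.13,c[0]+.13,c[1]-.13,c[1]+.13,1.5)
q=(P[218,360]+P[148,354])/2
I2=ortho(f,.036,q[0]-.15,q[0]+.11,q[1]-.13,q[1]+.13,1.5)
print(c,q)
cv2.imwrite("pics/crop1.png",np.hstack([I1,I2]))
E
```

```text
caseTL [0.597 0.335 0.041]
foam [0.538 0.256 0.043]
foamfree [0.541 0.157 0.043]
pocket [0.487 0.205 0.025]
round [0.564 0.282 0.026]
rim [0.46  0.112 0.037]
big [ 0.627 -0.     0.099]
mid [ 0.627 -0.111  0.062]
small [ 0.612 -0.243  0.057]
gs [ 0.464 -0.185  0.035]
gsprobe [ 0.491 -0.091  0.023]
gl [ 0.32  -0.205  0.047]
bench [ 0.499 -0.015 -0.001]
[0.52144447 0.22015631 0.04066211] [ 0.54095344 -0.12903367  0.04979034]
```

View pics/crop1.png

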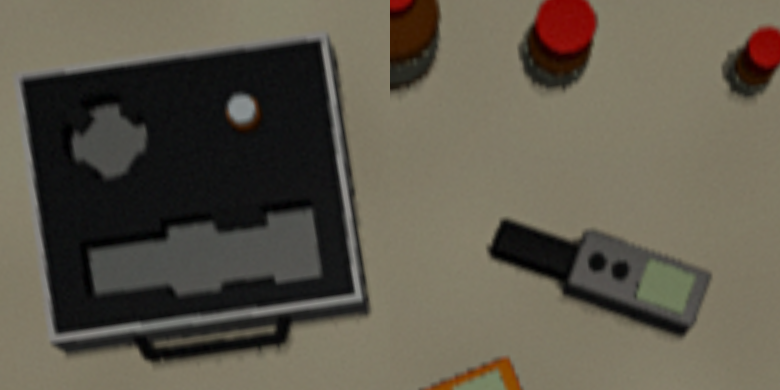

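The crops confirm both choices: the small grey meter has its probe to the left (+y), and the middle jar has a cap about 40 mm across. In the case the round cutout is at (110,140), the vial at (242,110), and the meter cutout has its probe end to the left. Now the fits.

```bash
cat > fit.py <<'E'
import pickle,cv2,numpy as np
from geo import *
from scipy.optimize import minimize
def case_fit(f,P):
    """foam-top outline of the holes -> pocket pose (x,y,yaw)"""
    v,u=np.indices(P.shape[:2]); 
    W=unproj(f,u.ravel()+0.,v.ravel()+0.,.044)
    z=P[...,2].ravel()
    near=(abs(W[:,0]-.52)<.16)&(abs(W[:,1]-.21)<.18)
    W=W[near];hole=((z[near]<.0405)&(z[near]>.015)).astype(float)
    def local(p):
        c,s=np.cos(p[2]),np.sin(p[2]); d=W-p[:2]
        return np.column_stack([c*d[:,0]+s*d[:,1],-s*d[:,0]+c*d[:,1]])
    sg=lambda d:1/(1+np.exp(-np.clip(d/.001,-50,50)))
    def box(q,x,y0,y1): return np.minimum(x-abs(q[:,0]),np.minimum(q[:,1]-y0,y1-q[:,1]))
    def cost(p):
        q=local(p)
        inner=box(q,.085,-.075,.14)  # case region left for scale only
        m=np.maximum(box(q,.026,-.051,.051),box(q,.018,.04,.106))
        r=.028-np.hypot(q[:,0]-p[3],q[:,1]-.080)
        reg=(q[:,0]>-.036)&(q[:,0]<.125)&(q[:,1]>-.06)&(q[:,1]<.115)
        vial=np.hypot(q[:,0]-.086,q[:,1]+.015)<.02
        w=reg&~vial
        return np.mean(((sg(np.maximum(m,r))-hole)**2)[w])
    best=None
    for yaw in np.deg2rad([-20,-10,0,10,20]):
        for x in (.47,.485,.5):
            for y in (.17,.185,.2):
                r=minimize(cost,[x,y,yaw,.086],method="Nelder-Mead",options=dict(initial_simplex=np.array([x,y,yaw,.086])+np.vstack([np.zeros(4),np.diag([.01,.01,.1,.003])]),xatol=1e-5,fatol=1e-7))
                if best is None or r.fun<best.fun: best=r
    return best
if __name__=="__main__":
    f=pickle.load(open("fs.pkl","rb"))["top"];P=cloud(f)
    b=case_fit(f,P);p=b.x;print("pocket",np.round(p,4),np.rad2deg(p[2]),b.fun)
    c,s=np.cos(p[2]),np.sin(p[2]);j=p[:2]+np.array([[c,-s],[s,c]])@[.086,.080];print("jarpocket",j, np.hypot(*p[:2]-j))
    def sel(x,y,r,z0,z1): 
        m=(np.hypot(P[...,0]-x,P[...,1]-y)<r)&(P[...,2]>z0)&(P[...,2]<z1)
        v,u=np.nonzero(m); return unproj(f,u+0.,v+0.,(z0+z1)/2),P[m]
    h,Ph=sel(.465,-.17,.08,.032,.040)
    print("head",cv2.minAreaRect((h*1000).astype(np.float32)),len(h),np.median(Ph[:,2]))
    pr,_=sel(.48,-.105,.05,.0185,.0255)
    print("probe",cv2.minAreaRect((pr*1000).astype(np.float32)),len(pr))
    k,Pk=sel(.627,-.111,.035,.058,.066)
    print("cap",cv2.minEnclosingCircle((k*1000).astype(np.float32)),k.mean(0),len(k),np.median(Pk[:,2]))
    # visible points
    foam=(abs(P[...,0]-.52)<.08)&(abs(P[...,1]-.21)<.08);print(np.percentile(P[foam][:,2],[5,50,95]))
E
python3 fit.py
```

```text
pocket [0.4869 0.1895 0.1358 0.0859] 7.783295056776903 0.030915511467253354
jarpocket [0.56130209 0.28041891] 0.11745637488020821
head ((466.1445007324219, -164.627685546875), (88.64714050292969, 40.47518539428711), 70.75387573242188) 729 0.036349998193033015
probe ((484.8227233886719, -112.87661743164062), (89.00467681884766, 34.307708740234375), 61.665489196777344) 268
cap ((626.1923828125, -112.19216918945312), 20.25425148010254) [ 0.62592938 -0.11233534] 247 0.06242535132436039
[0.0219172  0.04282404 0.04730489]
```

Head 88.6 × 40.5 mm with its top at 36 mm, cap top at 62 mm, and a jar-to-pocket distance of 117.5 mm all match the description. I'll check the pocket and the meter once each from close up with the wrist camera.

```bash
cat > rob.py <<'E'
from plant import ctrl, fingers, vision, models
import numpy as np,cv2,pickle
from scipy.spatial.transform import Rotation as Ro
from geo import *
def q(yaw):  # tool down, closing line (tool y) along world angle yaw
    y=np.array([np.cos(yaw),np.sin(yaw),0]);z=np.array([0,0,-1.])
    return Ro.from_matrix(np.column_stack([np.cross(y,z),y,z])).as_quat()
def wrist():
    s=ctrl.state();f=vision.grab_frame("wrist")
    T=np.eye(4);T[:3,:3]=Ro.from_quat(s["eef_rot"]).as_matrix();T[:3,3]=s["ee_pos"]
    C=np.linalg.inv(T@np.array(f["mount"]));f["R"]=C[:3,:3];f["t"]=C[:3,3];return f
def go(x,y,z,yaw): ctrl.move_to([x,y,z],q(yaw))
E
python3 - <<'E'
from rob import *
from fit import case_fit
yaw=.1358
go(.50,.215,.40,yaw); f=wrist(); print(ctrl.state()["t"],np.round(ctrl.state()["joint_pos"],2),np.array(f["mount"]).round(3))
go(.466,-.150,.36,-.336); g=wrist(); print(ctrl.state()["t"])
pickle.dump((f,g),open("w.pkl","wb"))
P=cloud(f);b=case_fit(f,P);print("pocket",b.x.round(4),b.fun)
Pg=cloud(g);m=(np.hypot(Pg[...,0]-.466,Pg[...,1]+.165)<.06)&(abs(Pg[...,2]-.036)<.004)
v,u=np.nonzero(m);h=unproj(g,u+0.,v+0.,.036);print("head",cv2.minAreaRect((h*1000).astype(np.float32)),np.median(Pg[m][:,2]))
A=ortho(f,.044,.39,.65,.09,.35,1.5)
def draw(p,col):
    c,s=np.cos(p[2]),np.sin(p[2]);Rm=np.array([[c,-s],[s,c]])
    for pts in ([(-.026,-.051),(.026,-.051),(.026,.051),(.018,.051),(.018,.106),(-.018,.106),(-.018,.051),(-.026,.051)],[(.086+.028*np.cos(a),.08+.028*np.sin(a)) for a in np.linspace(0,6.28,40)]):
        w=np.array(pts)@Rm.T+p[:2];px=np.column_stack([(.35-w[:,1])*1500,(.65-w[:,0])*1500])
        cv2.polylines(A,[px.astype(np.int32)],True,col,1)
draw(b.x,(0,255,0));draw([.4869,.1895,.1358],(0,0,255))
cv2.imwrite("pics/w1.png",np.hstack([A,ortho(g,.036,.39,.65,-.28,-.02,1.5)]))
E
```

```text
2.1417 [0.28 0.23 1.58 0.   1.33 0.14] [[ 0.    -0.963 -0.268  0.068]
 [ 1.     0.     0.    -0.001]
 [-0.    -0.268  0.963  0.031]
 [ 0.     0.     0.     1.   ]]
3.575
pocket [0.4849 0.1906 0.1297 0.0851] 0.016571855594394603
head ((464.6069641113281, -164.46914672851562), (89.29230499267578, 39.5994758605957), 70.44019317626953) 0.03626243885252271
```

View pics/w1.png

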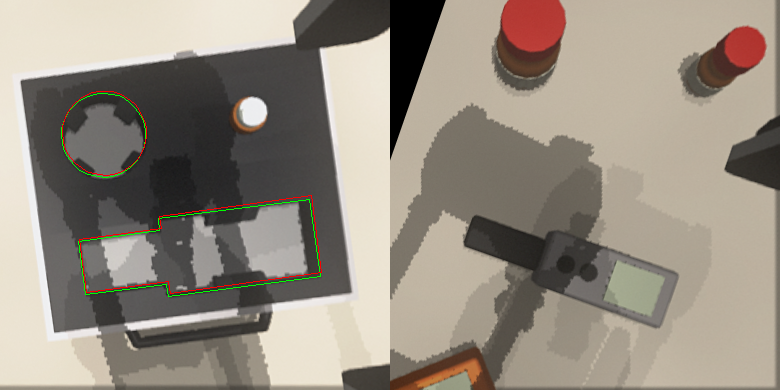

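The overlay (green is the wrist fit, red the top fit) follows the round rim at (104,135) and the stepped cutout at (200,245), and both agree within 2 mm. The meter head is at (612,280) and is free to grasp. I'll grasp it high, so the fingertips stay above the foam when it is seated.

Run:
```python
from rob import *
x,y,yaw=.4646,-.1645,np.deg2rad(-19.56)
fingers.set_gripper(.065,60)
go(x,y,.26,yaw); ctrl.movel([x,y,.193],velocity=.1)
fingers.set_gripper(.03,60); s=ctrl.state();print(s["t"],s["width"],s["grasp_force"])
ctrl.movel([x,y,.29],velocity=.15)
s=ctrl.state();print(s["t"],s["width"],s["grasp_force"],s["force"],s["ee_pos"])
px,py,pyaw=.4849,.1906,.1297
go(px,py,.28,pyaw)
s=ctrl.state();print(s["t"],s["width"],s["force"],s["ee_pos"],s["joint_pos"])
f=wrist();cv2.imwrite("pics/w2.png",f["pixels"][:,:,::-1])
```

```text
5.5667 0.03865542472035932 62.04020619392395
6.3667 0.03817513684818796 61.17784380912781 [-0.15215582 -0.42789448 -1.11294806] [ 0.4640625  -0.16423524  0.28918126]
7.7 0.03843344883422928 [-0.1202168  -0.52087059 -0.40588304] [0.4851614  0.18983895 0.27976696] [ 2.39633584e-01  2.99421334e-01  1.80928001e+00 -8.35497250e-04
  1.03327901e+00  1.11085506e-01]
```

View pics/w2.png

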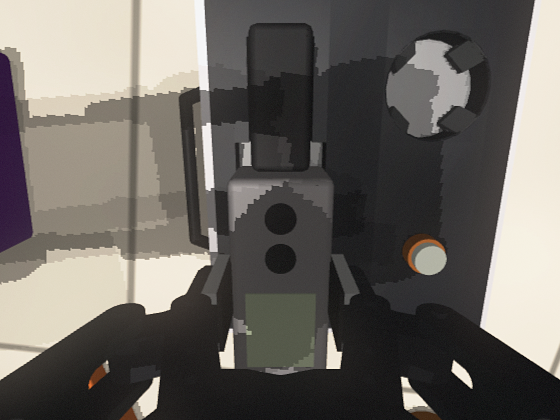

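The meter is held square between the pads, its probe (281,95) pointing to +y, with the cutout underneath. I'll measure its pose in the hand from that depth view before lowering.

Run:
```python
from rob import *
f=wrist();P=cloud(f);px,py,a=.4849,.1906,.1297
d=P[...,:2]-np.array([px,py]);lx=np.cos(a)*d[...,0]+np.sin(a)*d[...,1];ly=-np.sin(a)*d[...,0]+np.cos(a)*d[...,1];z=P[...,2]
def rep(n,m):
    A=np.column_stack([lx[m],ly[m],np.ones(m.sum())]);c=np.linalg.lstsq(A,z[m],rcond=None)[0]
    print(n,m.sum(),"z",np.median(z[m]).round(4),"slope",c[:2].round(3),"x",np.percentile(lx[m],[1,99]).round(4),"y",np.percentile(ly[m],[.5,99.5]).round(4))
hd=(abs(lx)<.03)&(ly>.005)&(ly<.06)&(z>.112)&(z<.14);rep("head",hd)
pr=(abs(lx)<.025)&(ly>.05)&(ly<.13)&(z>.095)&(z<.1115);rep("probe",pr)
```

```text
head 12041 z 0.1219 slope [ 0.001 -0.12 ] x [-0.0283  0.0282] y [0.0052 0.0437]
probe 8258 z 0.1076 slope [-0.002 -0.006] x [-0.0121  0.0113] y [0.0502 0.0983]
```

The meter is flat (slope under 0.01), centred to 0.5 mm in x and 1.5 mm short in y. I'll insert it with small corrections.

Run:
```python
from rob import *
px,py=.4849,.1906+.0013
ctrl.movel([px,py,.242],velocity=.12)
ctrl.movel([px,py,.229],velocity=.06)
f0=ctrl.state()["force"][2]
for z in np.arange(.227,.2135,-.002):
    ctrl.movel([px,py,z],velocity=.03); s=ctrl.state()
    print(round(z,4),s["ee_pos"].round(4) if hasattr(s["ee_pos"],"round") else s["ee_pos"],np.round(s["force"],1),round(s["width"],4),round(s["t"],2))
    if s["force"][2]>22: break
```

```text
0.227 [0.485  0.192  0.2273] [0.2 0.  2.2] 0.0387 8.88
0.225 [0.4853 0.192  0.2258] [-0.3  0.5  5.7] 0.0385 9.13
0.223 [0.4849 0.192  0.223 ] [-0.8  0.6  0.3] 0.0383 9.38
0.221 [0.4848 0.1919 0.2205] [ 0.2  0.3 -0.6] 0.038 9.63
0.219 [0.4847 0.1918 0.2185] [ 0.9  0.9 -3.1] 0.0385 9.88
0.217 [0.4848 0.1918 0.218 ] [-2.6  0.5  8.1] 0.0387 10.13
0.215 [0.4847 0.1918 0.218 ] [-6.1 -1.1 23.1] 0.0381 10.38
```

It met the lips at 0.226, snapped through, and stopped hard at 0.218. I'll release and check its height.

```bash
cat > chk.py <<'E'
from rob import *
def chk(px=.4849,py=.1906,a=.1297):
    f=wrist();P=cloud(f)
    d=P[...,:2]-np.array([px,py]);lx=np.cos(a)*d[...,0]+np.sin(a)*d[...,1];ly=-np.sin(a)*d[...,0]+np.cos(a)*d[...,1];z=P[...,2]
    m0=(abs(lx)<.026)&(abs(ly)<.055)&(z>.053)&(z<.08)
    zz=np.median(z[m0]);m=m0&(abs(z-zz)<.004)
    c=np.linalg.lstsq(np.column_stack([lx[m],ly[m],np.ones(m.sum())]),z[m],rcond=None)[0]
    fo=(abs(lx-.05)<.012)&(abs(ly)<.06)
    print("head top",zz.round(4),"slope",c[:2].round(3),cv2.minAreaRect((np.column_stack([lx[m],ly[m]])*1000).astype(np.float32)),"foam",np.median(z[fo]).round(4))
    pr=(abs(lx)<.012)&(ly>.055)&(ly<.1);print("probe z",np.median(z[pr]).round(4))
    return f
E
python3 - <<'E'
from chk import *
ctrl.movel([.4847,.1918,.2175],velocity=.03);fingers.set_gripper(.055,60)
ctrl.movel([.4847,.1918,.30],velocity=.15)
go(.485,.215,.36,.1297);f=chk();cv2.imwrite("pics/w3.png",f["pixels"][:,:,::-1]);print(ctrl.state()["t"])
E
```

```text
head top 0.0604 slope [ 0.001 -0.007] ((-0.10599517822265625, 1.3715553283691406), (40.019920349121094, 88.9314193725586), 0.2039935290813446) foam 0.2461
probe z 0.0466
12.0583
```

View pics/w3.png

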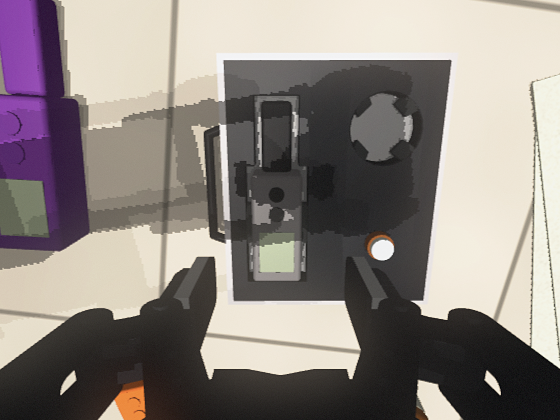

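The meter is seated: head top at 60.4 mm (60 expected), level, 1.4 mm off centre. In the picture it sits flush at (277,220), and the round cutout at (384,127) is free. Now the jar.

Run:
```python
from rob import *
a=.1297
fingers.set_gripper(.07,50)
go(.61,-.112,.38,a);g=wrist();P=cloud(g)
m=(np.hypot(P[...,0]-.625,P[...,1]+.112)<.035)&(abs(P[...,2]-.062)<.003);v,u=np.nonzero(m)
h=unproj(g,u+0.,v+0.,.062);(c,r)=cv2.minEnclosingCircle((h*1000).astype(np.float32));print(c,r,h.mean(0),np.median(P[m][:,2]))
x,y=np.array(c)/1000
assert 17<r<23 and abs(x-.625)<.005 and abs(y+.112)<.005
go(x,y,.275,a);ctrl.movel([x,y,.195],velocity=.12)
fingers.set_gripper(.03,50);s=ctrl.state();print(s["t"],s["width"],s["grasp_force"])
ctrl.movel([x,y,.31],velocity=.15)
go(.5599,.2810,.31,a);s=ctrl.state();print(s["t"],s["width"],s["force"],s["ee_pos"])
f=wrist();cv2.imwrite("pics/w4.png",f["pixels"][:,:,::-1]);P=cloud(f)
m=(np.hypot(P[...,0]-.56,P[...,1]-.281)<.035)&(abs(P[...,2]-.177)<.01)
zz=np.median(P[m][:,2]);A=np.column_stack([P[m][:,:2],np.ones(m.sum())]);print(m.sum(),zz,np.linalg.lstsq(A,P[m][:,2],rcond=None)[0][:2],P[m][:,:2].min(0),P[m][:,:2].max(0))
```

```text
(624.1343383789062, -112.52488708496094) 20.024852752685547 [ 0.62428266 -0.11211925] 0.06208307412823727
15.4083 0.04110079433870091 50.35990462956988
17.8 0.04117547683975974 [ 1.07497939 -1.05533483 -0.87282133] [0.56046971 0.28002315 0.30987617]
13504 0.17540015345280585 [0.00173948 0.00977746] [0.52524531 0.26002887] [0.59330717 0.30026278]
```

View pics/w4.png

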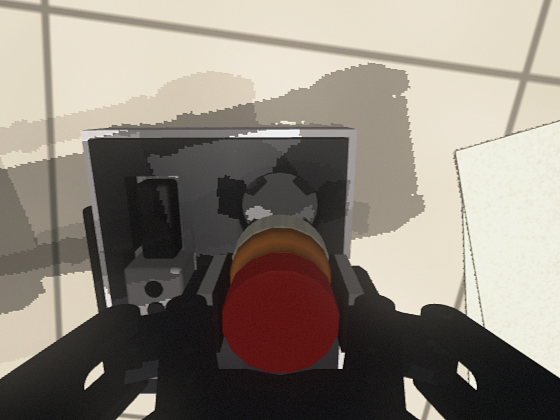

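The jar is upright in the grip (cap at (280,320), slope under 1°, centre within 1 mm). Inserting.

Run:
```python
from rob import *
px,py=.5596,.2818
ctrl.movel([px,py,.246],velocity=.12)
ctrl.movel([px,py,.233],velocity=.06)
for z in np.arange(.231,.2155,-.002):
    ctrl.movel([px,py,z],velocity=.03); s=ctrl.state()
    print(round(z,4),np.round(s["ee_pos"],4),np.round(s["force"],1),round(s["width"],4),round(s["t"],2))
    if s["force"][2]>22: break
```

```text
0.231 [0.5596 0.2818 0.231 ] [-0.3  0.4 -1.3] 0.0415 19.15
0.229 [0.5595 0.2818 0.2289] [ 0.1 -0.4 -2. ] 0.0415 19.4
0.227 [0.5598 0.2816 0.2272] [ 0.4 -1.9  0.4] 0.0411 19.65
0.225 [0.5598 0.2818 0.2254] [ 0.6 -1.9  3. ] 0.0414 19.9
0.223 [0.5599 0.282  0.2233] [ 1.3 -0.3  3.7] 0.0413 20.15
0.221 [0.5596 0.2819 0.2206] [ 0.4  0.4 -0.3] 0.0414 20.4
0.219 [0.5595 0.2819 0.2204] [-1.5 -0.7  9.8] 0.0413 20.65
0.217 [0.5594 0.2819 0.2204] [-4.1 -2.3 19.9] 0.0411 20.9
```

Run:
```python
from chk import *
ctrl.movel([.5595,.2819,.220],velocity=.03);fingers.set_gripper(.06,50)
ctrl.movel([.5595,.2819,.31],velocity=.15)
go(.50,.235,.40,.1297);ctrl.wait(.5);f=chk();P=cloud(f)
m=(np.hypot(P[...,0]-.56,P[...,1]-.281)<.03)&(P[...,2]>.075)
zz=np.median(P[m][:,2]);m&=abs(P[...,2]-zz)<.004
A=np.column_stack([P[m][:,:2],np.ones(m.sum())]);print("jar top",zz,np.linalg.lstsq(A,P[m][:,2],rcond=None)[0][:2],cv2.minEnclosingCircle((P[m][:,:2]*1000).astype(np.float32)))
cv2.imwrite("pics/w5.png",f["pixels"][:,:,::-1]);print(ctrl.state()["t"])
```

```text
head top 0.0604 slope [-0.006 -0.008] ((-0.16296768188476562, 1.53021240234375), (39.97687530517578, 88.68065643310547), 0.03423367068171501) foam 0.2665
probe z 0.3079
jar top 0.28948748721824774 [ 0.07502858 -0.27900076] ((553.711669921875, 255.01657104492188), 7.227999210357666)
23.3167
```

View pics/w5.png

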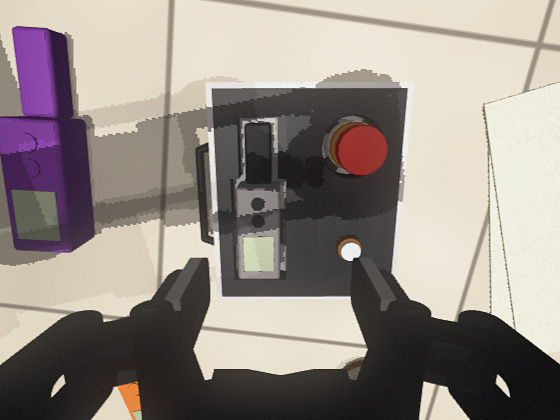

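Both parts are in: meter at (258,220), jar at (361,148). My jar-height mask picked up the fingers, so I'll redo it with a height limit and hand in if it is right.

Run:
```python
from rob import *
f=wrist();P=cloud(f)
m=(np.hypot(P[...,0]-.56,P[...,1]-.281)<.03)&(P[...,2]>.075)&(P[...,2]<.105)
zz=np.median(P[m][:,2]);m&=abs(P[...,2]-zz)<.003
A=np.column_stack([P[m][:,:2],np.ones(m.sum())]);sl=np.linalg.lstsq(A,P[m][:,2],rcond=None)[0][:2];print(zz,sl,cv2.minEnclosingCircle((P[m][:,:2]*1000).astype(np.float32)))
if abs(zz-.086)<.0015 and abs(sl).max()<.03: print(ctrl.close_job())
```

```text
0.08630076111263624 [ 0.00405816 -0.00491117] ((558.8355102539062, 281.8336181640625), 19.998882293701172)
the job is handed in; nothing more can be done
None
```

The pH meter and then the sample jar are pressed fully home in the foam and released (tops at 60.4 mm and 86.3 mm; 60 and 86 expected), and the job was handed in at about 23 s.

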